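# Hold the drying box open at the set angle

## Task

The lid of the blue drying box has to be held open at the angle its red pointer is set to, so that the cast tiles inside can be looked over. First take the red-capped varnish pot off the lid and stand it upright in the grey drip tray (set it down, do not drop it); then raise the lid by its black grip until it is in line with the red pointer, and finish while the gripper still holds it there, for the lid falls shut by itself. Do not shift the pointer, and leave the other things on the bench where they are.

Things in the scene. Friction and masses are not known exactly. Their poses are not given: they have to be found in the camera images.
- drying_box: blue sheet-metal box, 190 (x) x 240 (y) x 80 mm high, fixed to the bench, full of cast tiles; origin at the centre of its underside, on the bench; its x axis points from the front (with dark vent slots, towards the robot) to the hinge side, z up. Along its right side (-y, up to 22 mm out from the box wall) stand an aluminium scale arc with ticks every 10 degrees, which rises to 228 mm above the bench, and the red pointer
- lid (a joint): angle of the plywood lid (190 x 240 x 8 mm, about 0.4 kg) about its hinge along the box's far (+x) top edge: 0 = shut, grows as the front edge rises (end stop 1.5). The hinge is nearly free of friction: let go, the lid falls shut
- lid_grip (a point): point to grasp on the black fin that serves as the lid's grip: the fin stands upright on the shut lid's top near the front edge and is 36 mm long (along box x), 14 mm thick (along box y) and reaches 50 mm above the lid's top; this point lies 34 mm above the lid's top and 16 mm below the fin's top, in the middle of its length and thickness. Its axes are the lid's and turn with it: x along the lid from front to hinge, z out of the lid's top
- lid_hinge (a point): fixed point on the lid's hinge axis, in the middle of the box's far top edge (80 mm above the bench); the axis runs along the box's y. The lid_grip point lies 165 mm in front of the axis and 42 mm above it when shut, so it moves on a circle of 170 mm radius
- pointer (a joint): angle of the red pointer about the same axis, in the lid's sense and from the same zero (0 = level): the lid is in line when joint lid equals this value. It is set differently each time (0.4 to 0.75) and stays by stiff friction
- pointer_tip (a point): outer end of the red pointer, a flat bar 4 mm thick reaching 180 mm from the hinge axis, 16 mm to the right of the box's right wall; its x axis runs along the pointer towards the hinge
- varnish_pot: round varnish pot with a red screw cap, 50 mm across and 54 mm high, about 0.15 kg, standing on the lid behind the grip (88 mm above the bench); origin at the centre of its underside, z up
- drip_tray: shallow grey tray fixed to the bench, 130 (x) x 150 (y) mm, rim 14 mm high, walls and floor 4 mm thick, empty; origin at the centre of its underside. It lies to the right or to the left of the box
- mould_flat: turquoise rubber mould, 151 x 108 x 18 mm, filled with plaster, lying flat on the other side of the box; origin at the centre of its underside; leave alone
- glue_bottle: cream glue bottle with a nozzle, 36 mm across, 92 mm high, standing on the bench by the far end of the box, to the left; origin at the centre of its underside; leave alone
- paint_bottle: dark paint bottle with a white cap, 38 mm across, 80 mm high, standing on the bench by the far end of the box, to the right; origin at the centre of its underside; leave alone
Mind the look-alikes: they are no part of the job. Leave any orange look-alike of the varnish_pot alone.

How it is judged:
By the outcome, as a careful person would: the job done as asked, in the order asked, and still so for the second after the job is handed in, while the arm keeps its last pose, push and grip.
It also fails if it takes over 59 s, if anything falls off the work surface, if the arm or the gripper's body presses on something with over 40 N, if the wrist force passes 120 N, or if a joint passes its speed limit or range.

## Robot

A 6-joint arm with a two-finger parallel gripper is mounted at the origin on a cart in front of the work surface, level with it; the furniture and walls round the work are solid. World frame = base frame: x ahead of the robot, y to its left, z up, the work surface at z = 0. Lengths are in mm, angles in rad, forces in N, time in s.
With the tool pointing down it reaches from about 325 to 775 mm from the base axis. Payload 9.3 kg.
Tool frame: the origin (TCP) lies at the very end of the fingers, on their centre line; the grasp point (between the pads) lies 19 mm behind it; z points along the fingers, y is the line along which they close (so a half turn about z gives the same grasp; the last joint's range is limited). The gripper opens to 85 mm and grips with 20 to 120 N. Pads are 22 mm wide; open, the fingers measure 114 mm over their backs; the gripper's body (76 mm by 85 mm) begins 54 mm behind the grasp point. The pads swing forward as they close: fully open they stand 13 mm farther back than shut.
Start: joints at [1, 0.259, 0.021, 1.334, 0, 1.418], TCP at [223.164, 502.687, 207.079] pointing down, gripper open.
Joint ranges: [-3.04, 3.04], [-0.91, 1.82], [-1.04, 1.36], [-1.92, 1.95], [-1.52, 1.45], [-3.14, 3.14]. Speed limits (rad/s): [2.22, 2.22, 2.79, 3.14, 3.14, 3.14].

## Interface

Orientations are given as a 3x3 rotation matrix whose columns are the frame's x, y, z axes.
In Python, from station import telemetry, viewer, order gives the robot as it stands. The module is installed in compiled form; this text tells all that it offers.
- The arm moves only by the shell command python3 -m handwheel 'ROWS' [FORCE]. ROWS is JSON, a list of rows, each a list of 3 entries, a list of its own where there are three numbers: the turn, a rotation vector about the tool's x, y, z in rad, then the shift along the tool's x, y, z in cm, then the opening in per cent of the stroke, from 0 (shut) to 100 (fully open). A call has 1 to 10 rows; each row shifts and turns the commanded pose from where the row before left it, along the tool's axes as they then stand; what a row does not reach is not made up. A row lasts 1/12 s, in which the tool goes at most 41.7 mm and 7.16 degrees, less where a joint would pass 70% of its speed; a pose out of reach is approached as far as the arm can. A call with a gripper value outside its range is refused whole. The fingers move at their own pace and stop on an object; FORCE is the grip in N (left out, the last holds). Time passes only in rows, so rows that do not move let the fingers close. It gives the time, the measured TCP pose, the force, the opening and the grip force at its end, in the units of the state.
- telemetry.state(): the state, without advancing time (a new reading comes with each control period).
- viewer.grab_frame(name): name is "scene" or "top"; returns the picture (400x640x3 uint8, blue, green, red); there is no depth.
- viewer.camera_info(name): a dict with "fx", "fy", "cx", "cy" (pixels), "extrinsics" (4x4, takes a point from world to camera coordinates). Camera axes: x right, y up, looking along -z (the intrinsics and any distortion apply to the point x, -y, -z); pixel columns grow to the right and rows downward; lengths in mm; the calibration is good to about 2 mm. A picture is of the moment at which its call begins. camera_info takes no time and is no camera call.
- order.sign_off(): hands the job in; it is judged then, once.
Trained networks look in the newest picture that a camera, given by its name, has taken for a name from the list of things; names that differ only in an ending like _2 or _b are one class to them, and where a whole thing is asked for, a point or a joint stands for the part that bears it (a point fixed in the world has none). Each returns a list of dicts, best first, with "p" (0 to 1); they miss things now and then, are a little off and sometimes report something else, mostly with a low value. They report only what shows in the picture. A call takes as long as a camera call. They do not tell look-alikes from the thing itself.
- viewer.outline_of(target, camera): "region" (400x640 bool, what is visible of it) and "bbox" ([left, top, right, bottom] in pixels, round what is visible of it).
The state is a dict: "clock": time; "joint_pos": joint angles; "dq": joint speeds; "joint_efforts": joint torques, N m; "position": TCP position; "orientation": TCP orientation; "force": force on the tool from outside, world axes, zero at the start; "moment": the same for the moment, N m; "grip_width": opening from 0.0 (shut) to 1.0 (fully open); "grasp_force": force on a finger pad.
Only numpy, scipy, OpenCV 4.12 (cv2) and the standard library are available. Lean on these libraries where they do the work, as an engineer would, in place of code of your own. Each camera call takes 0.05 s, during which the arm holds its last target. There are 200 camera calls.

## Working session

There is one attempt and no reset: what is moved stays moved. The work goes in short steps, Python scripts to look and compute and a shell command to move; the robot and the scene stay as the last step left them, time stands still between calls to the robot, and variables do not carry over. Pictures are saved under pics/ and viewed, at most 10 in all, crops included, and the job is handed in when it is done.

```bash
mkdir -p pics
python3 - <<'E'
from station import telemetry, viewer
import cv2,numpy as np
np.set_printoptions(precision=4,suppress=True)
s=telemetry.state();print(s['clock'],s['position'],s['orientation'],s['grip_width'])
for c in('scene','top'):
    f=viewer.grab_frame(c);cv2.imwrite(f'pics/{c}0.png',f)
    i=viewer.camera_info(c);print(c,{k:v for k,v in i.items()})
    for n in('drying_box','lid','lid_grip','pointer','varnish_pot','drip_tray','mould_flat','glue_bottle','paint_bottle'):
        for d in viewer.outline_of(n,c)[:3]:
            m=np.argwhere(d['region']);print(n,round(d['p'],2),d['bbox'],m.mean(0)[::-1],len(m))
E
```

```text
0.0 [222.9997 502.4242 206.4648] [[-0.914   0.4058 -0.0007]
 [ 0.4058  0.914  -0.0011]
 [ 0.0002 -0.0013 -1.    ]] 1.0002713022376977
scene {'fx': 462.54228734295583, 'fy': 462.54228734295583, 'cx': 311.83669916459746, 'cy': 200.15509887286765, 'extrinsics': array([[    0.5689,    -0.8224,     0.0036,  -338.3762],
       [    0.6269,     0.4364,     0.6454,  -417.4256],
       [   -0.5324,    -0.3649,     0.7638, -1052.3423],
       [    0.    ,     0.    ,     0.    ,     1.    ]])}
drying_box 0.76 [235.4, 167.0, 352.4, 265.9] [291.6129 213.8318] 6099
lid 0.92 [233.0, 168.7, 345.5, 249.4] [288.5718 206.0852] 3968
lid_grip 0.9 [238.9, 163.0, 345.4, 247.3] [288.5145 206.0135] 3994
lid_grip 0.64 [375.8, 261.4, 445.4, 330.8] [408.4559 296.0641] 2823
pointer 0.66 [375.3, 263.1, 445.5, 328.9] [409.1219 296.0281] 2741
pointer 0.51 [310.9, 206.9, 349.2, 228.4] [325.2609 219.6609] 115
varnish_pot 0.85 [230.6, 240.3, 249.0, 267.6] [240.0938 252.4818] 384
varnish_pot 0.76 [285.3, 180.5, 305.4, 205.6] [296.1224 192.4259] 425
varnish_pot 0.6 [256.5, 250.6, 275.7, 279.0] [266.1606 264.0078] 386
d
[... 947 characters left out ...]
313.572  210.3163] 4012
lid 0.62 [356.5, 225.1, 359.1, 230.8] [355.5417 226.75  ] 24
lid_grip 0.92 [277.6, 176.0, 351.9, 240.3] [313.8048 210.2851] 3908
pointer 0.6 [355.2, 226.3, 357.7, 226.5] [355.8 226.5] 10
varnish_pot 0.77 [308.7, 190.9, 323.4, 209.9] [315.4175 201.0631] 206
varnish_pot 0.69 [296.5, 258.2, 314.1, 274.0] [303.5365 265.7656] 192
varnish_pot 0.59 [282.9, 152.4, 301.2, 168.7] [289.1257 163.4346] 191
drip_tray 0.98 [404.1, 198.7, 457.3, 241.2] [428.3891 218.2542] 1668
mould_flat 0.85 [212.4, 208.6, 242.2, 257.1] [227.9075 233.5222] 1352
glue_bottle 0.55 [243.5, 164.5, 255.6, 176.4] [247.6852 171.2778] 108
paint_bottle 0.74 [408.4, 171.5, 427.7, 188.4] [415.6602 178.2136] 206
```

View pics/scene0.png

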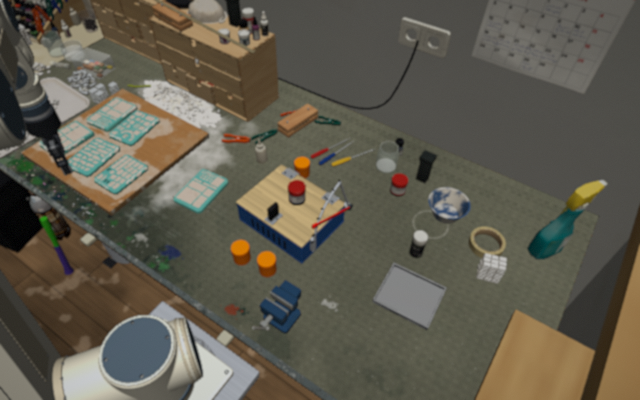

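View pics/top0.png

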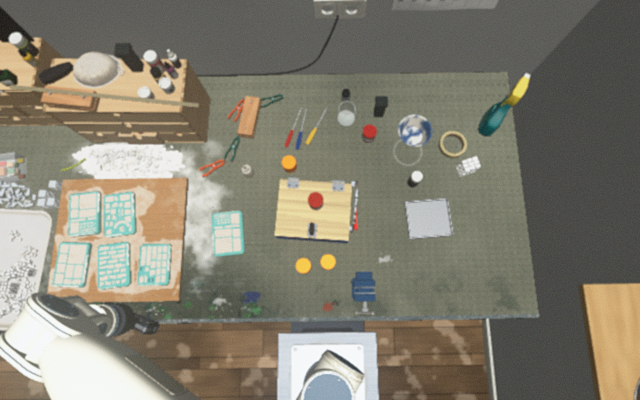

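```bash
cat > h.py <<'E'
import numpy as np,cv2
from station import telemetry, viewer
from scipy.optimize import minimize
np.set_printoptions(precision=3,suppress=True)
I={c:viewer.camera_info(c) for c in('scene','top')}
def proj(c,P):
    i=I[c];P=np.atleast_2d(P);q=P@i['extrinsics'][:3,:3].T+i['extrinsics'][:3,3]
    return np.c_[i['cx']+i['fx']*q[:,0]/-q[:,2], i['cy']+i['fy']*-q[:,1]/-q[:,2]]
def ray(c,uv):
    i=I[c];d=np.array([(uv[0]-i['cx'])/i['fx'],-(uv[1]-i['cy'])/i['fy'],-1.]);R=i['extrinsics'][:3,:3]
    return -R.T@i['extrinsics'][:3,3], R.T@d
def onz(c,uv,z):
    o,d=ray(c,uv);return o+d*(z-o[2])/d[2]
def boxpts(sx,sy,z0,z1): return np.array([[a*sx/2,b*sy/2,z] for a in(-1,1) for b in(-1,1) for z in(z0,z1)])
def cyl(r,z0,z1): return np.array([[r*np.cos(t),r*np.sin(t),z] for t in np.linspace(0,6.28,40) for z in(z0,z1)])
def place(P,p):
    c,s=np.cos(p[2]),np.sin(p[2]);return np.c_[p[0]+c*P[:,0]-s*P[:,1],p[1]+s*P[:,0]+c*P[:,1],P[:,2]]
def fit(P,masks,x0,yaw=True):
    K=8
    big={c:cv2.resize(cv2.convertScaleAbs(m.astype(np.uint8)*255),None,fx=K,fy=K,interpolation=cv2.INTER_LINEAR)>127 for c,m in masks.items()}
    def f(p):
        p=np.r_[p,0] if len(p)==2 else p;e=0
        for c,m in big.items():
            h=cv2.convexHull(((proj(c,place(P,p))+.5)*K).astype(np.int32));g=np.zeros(m.shape,np.uint8);cv2.fillConvexPoly(g,h,1)
            e+=1-(m&(g>0)).sum()/(m|(g>0)).sum()
        return e/len(big)
    x0=np.array(x0 if yaw else x0[:2],float);st=[15,15,.1][:len(x0)]
    r=minimize(f,x0,method='Nelder-Mead',options=dict(initial_simplex=np.vstack([x0]+[x0+np.eye(len(x0))[k]*st[k] for k in range(len(x0))]),xatol=.02,fatol=1e-5,maxiter=120))
    return r.x,1-r.fun
def hull(m):
    h=cv2.convexHull(np.argwhere(m)[:,::-1].astype(np.int32).copy());g=np.zeros(m.shape,np.uint8);cv2.fillConvexPoly(g,h,1);return g>0
def masks(n,near):
    o={}
    for c,uv in near.items():
        f=viewer.grab_frame(c)
        L=[d for d in viewer.outline_of(n,c) if np.hypot(*(np.argwhere(d['region']).mean(0)[::-1]-uv))<12]
        if L:o[c]=L[0]['region']
    return o
E
python3 - <<'E'
from h import *
def go(n,near,P,z,yaw=True,H=False):
    M=masks(n,near)
    if H:M={c:hull(m) for c,m in M.items()}
    x0=onz('top',near['top'],z);x0[2]=0
    print(n,list(M),'joint',*fit(P,M,x0,yaw),*[(c,fit(P,{c:m},x0,yaw)) for c,m in M.items()])
go('lid',dict(scene=(289,206),top=(314,210)),boxpts(190,240,80,88),88,H=True)
go('drying_box',dict(scene=(291,213),top=(314,211)),boxpts(190,240,0,88),88,H=True)
go('varnish_pot',dict(scene=(296,192),top=(315,201)),cyl(25,88,142),142,False)
go('drip_tray',dict(scene=(409,296),top=(428,218)),boxpts(130,150,0,14),14)
f=cv2.imread('pics/scene0.png');cv2.imwrite('pics/scrop.png',cv2.resize(f[135:285,220:430],None,fx=3.8,fy=3.8,interpolation=cv2.INTER_CUBIC))
f=cv2.imread('pics/top0.png');cv2.imwrite('pics/tcrop.png',cv2.resize(f[145:275,260:380],None,fx=4.5,fy=4.5,interpolation=cv2.INTER_CUBIC))
E
```

```text
lid ['scene', 'top'] joint [541.308  37.43   -0.087] 0.9624178096725218 ('scene', (array([540.646,  36.776,  -0.084]), np.float64(0.9835873465222686))) ('top', (array([543.282,  39.583,  -0.08 ]), np.float64(0.9525548864789559)))
drying_box ['scene', 'top'] joint [545.865  37.083  -0.067] 0.8870229058309527 ('scene', (array([544.543,  36.813,  -0.079]), np.float64(0.891848069222124))) ('top', (array([546.877,  37.167,  -0.076]), np.float64(0.8826207059967949)))
varnish_pot ['scene', 'top'] joint [563.582  31.189] 0.9007198480243355 ('scene', (array([561.052,  28.993]), np.float64(0.8961876621504756))) ('top', (array([564.542,  31.547]), np.float64(0.9462270133164236)))
drip_tray ['scene', 'top'] joint [ 520.264 -356.265    0.059] 0.9545908655002504 ('scene', (array([ 518.348, -356.993,    0.068]), np.float64(0.9792030594757232))) ('top', (array([ 522.269, -354.555,    0.061]), np.float64(0.9641614726771996)))
```

View pics/scrop.png

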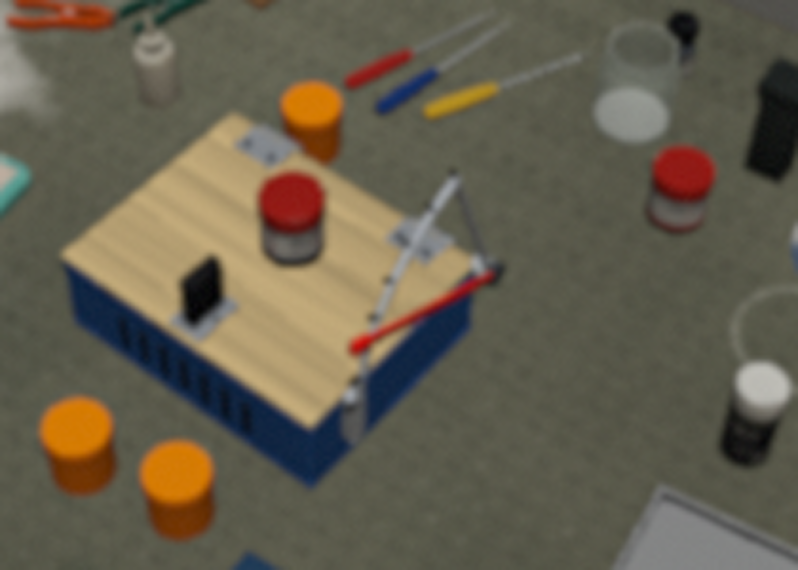

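View pics/tcrop.png

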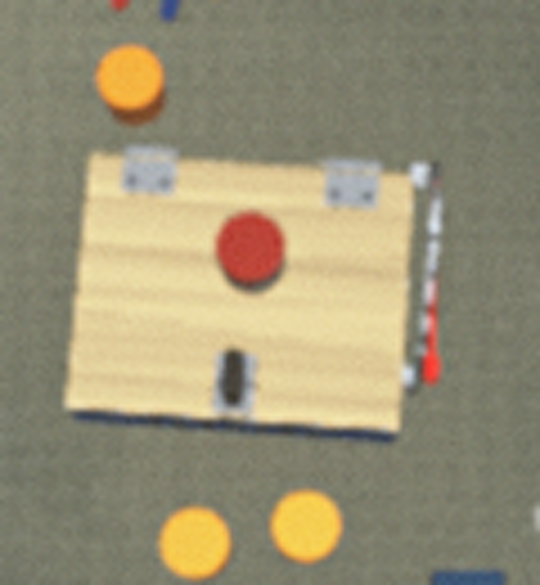

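The red-capped pots are the one on the lid, scene (296,192), and one on the bench by the glass, scene (399,185). The orange look-alikes are at (302,167), (241,252) and (267,264). The task's pot stands on the lid behind the fin, so I choose (296,192), and the crop confirms it. The pointer tip is at about (314,226) in scene, the fin at (273,211), and the tray on the right at (409,296).

Run:
```python
from h import *
from scipy.optimize import least_squares
b=np.array([541.3,37.4,-.084])
def red(c,x0,y0,x1,y1):
    f=cv2.imread(f'pics/{c}0.png').astype(int)[y0:y1,x0:x1]
    m=(f[...,2]-np.maximum(f[...,0],f[...,1])>50);q=np.argwhere(m)[:,::-1]+[x0,y0];return q
S=red('scene',308,200,355,232);T=red('top',350,195,362,235)
print(len(S),S.min(0),S.max(0),len(T),T.min(0),T.max(0))
cs=lambda c,s,o:[np.array(o)+(np.array(p)+.5)/s-.5 for p in c]
C=cs([(62,257),(235,112),(473,262),(312,428)],3.8,(220,135))
W=np.array([[-95,120,88],[95,120,88],[95,-120,88],[-95,-120,88]])
C2=cs([(92,153),(413,172),(399,431),(66,408)],4.5,(260,145));W2=W[[1,2,3,0]]
g=lambda p:np.r_[(proj('scene',place(W,p))-C).ravel(),(proj('top',place(W2,p))-C2).ravel()]
r=least_squares(g,b);print('corner fit',r.x,r.fun);
for c,w,o in(('scene',W,C),('top',W2,C2)):
    print(c,least_squares(lambda p:(proj(c,place(w,p))-o).ravel(),b).x)
b=r.x
for c,Q in(('scene',S),('top',T)):
  vx,vy,x,y=cv2.fitLine(Q.astype(np.float32),cv2.DIST_HUBER,0,.01,.01).ravel()
  def line(p,th,r):return proj(c,place(np.array([[95-r*np.cos(th),-136,80+r*np.sin(th)]]),p))[0]
  t=(Q-[x,y])@[vx,vy];print(c,'ends',[x+vx*t.min(),y+vy*t.min()],[x+vx*t.max(),y+vy*t.max()])
  for th in(.4,.45,.5,.55,.6,.65,.7):
    print(th,line(b,th,180),line(b,th,20),'dir',[round(np.arctan2(*(line(b,th,180)-line(b,th,20))[::-1]),3)],'obs',round(np.arctan2(-vy,-vx),3) if c=='scene' else '')
for k,(cam,uv) in {'fintop':('top',cs([(234,366)],4.5,(260,145))[0]),'finS':('scene',cs([(207,270)],3.8,(220,135))[0]),'captop':('top',cs([(250,245)],4.5,(260,145))[0]),'capS':('scene',cs([(291,199)],3.8,(220,135))[0])}.items():
    w=onz(cam,uv,138 if 'fin' in k else 142);d=w[:2]-b[:2];c,s=np.cos(b[2]),np.sin(b[2]);print(k,w,'box frame',[c*d[0]+s*d[1],-s*d[0]+c*d[1]])
print('grip pred',place(np.array([[-70,0,122.]]),b))
```

```text
129 [312 207] [349 228] 49 [354 211] [357 230]
corner fit [542.655  37.478  -0.081] [-0.626 -1.463 -0.654 -0.773  1.111 -1.121 -0.601 -1.14   0.356  0.675
  0.966  1.004  1.019  0.434  0.694  0.638]
scene [539.833  34.752  -0.08 ]
top [544.984  39.949  -0.082]
scene ends [np.float64(311.6046320720967), np.float64(226.23814585768181)] [np.float64(348.9311850571558), np.float64(206.86739469993458)]
0.4 [311.99  229.054] [345.882 209.317] dir [np.float64(2.614)] obs 2.663
0.45 [312.952 226.144] [345.991 209.018] dir [np.float64(2.663)] obs 2.663
0.5 [314.025 223.159] [346.11  208.713] dir [np.float64(2.719)] obs 2.663
0.55 [315.206 220.109] [346.238 208.405] dir [np.float64(2.781)] obs 2.663
0.6 [316.492 217.002] [346.375 208.093] dir [np.float64(2.852)] obs 2.663
0.65 [317.879 213.851] [346.52  207.779] dir [np.float64(2.933)] obs 2.663
0.7 [319.363 210.664] [346.673 207.463] dir [np.float64(3.025)] obs 2.663
top ends [np.float64(355.09820663762645), np.float64(230.00458581554577)] [np.float64(355.9856613296811), np.float64(210.99933041093655)]
0.4 [355.973 230.863] [356.891 189.523] d
[... 211 characters left out ...]
 [np.float64(1.578)] obs 
0.6 [356.979 223.657] [356.995 188.7  ] dir [np.float64(1.571)] obs 
0.65 [357.239 221.522] [357.021 188.468] dir [np.float64(1.564)] obs 
0.7 [357.501 219.264] [357.048 188.226] dir [np.float64(1.556)] obs 
fintop [480.371  44.467 138.   ] box frame [np.float64(-62.64583820812689), np.float64(1.9140996515823474)]
finS [474.444  37.672 138.   ] box frame [np.float64(-68.00173537412924), np.float64(-5.339369926090645)]
captop [565.243  32.55  142.   ] box frame [np.float64(22.913792066796898), np.float64(-3.0796472904131473)]
capS [557.979  26.5   142.   ] box frame [np.float64(16.164506051494815), np.float64(-9.698469561219904)]
grip pred [[472.885  43.155 122.   ]]
```

```bash
cat > d.py <<'E'
import sys;from h import *
from scipy.spatial.transform import Rotation as R
# usage: d.py x y z [yaw_of_tool_y pitch]: delta to target in tool axes, cm
a=[float(v) for v in sys.argv[1:]];s=telemetry.state();O=np.array(s['orientation'])
print('now',s['clock'],s['position'],'w',s['grip_width'],'gf',s['grasp_force'],'F',s['force'])
print('shift cm',O.T@(np.array(a[:3])-s['position'])/10)
y=a[3] if len(a)>3 else 1.490;p=a[4] if len(a)>4 else 0
Y=np.array([np.cos(y),np.sin(y),0]);F=np.array([np.sin(y),-np.cos(y),0])
Z=np.array([0,0,-1])*np.cos(p)+F*np.sin(p)   # pitch p: fingers lean forward (away from robot)
T=np.c_[np.cross(Y,Z),Y,Z];print('turn',R.from_matrix(O.T@T).as_rotvec())
E
python3 -m handwheel '[[[0,0,-0.112],[0,0,0],100],[[0,0,-0.112],[0,0,0],100],[[0,0,-0.113],[0,0,0],100],[[0,0,0],[-2.5,-2.95,0],100],[[0,0,0],[-2.5,-2.95,0],100],[[0,0,0],[-2.5,-2.95,0],100],[[0,0,0],[-2.5,-2.95,0],100],[[0,0,0],[-2.5,-2.95,0],100],[[0,0,0],[-2.5,-2.95,0],100],[[0,0,0],[-2.5,-2.95,0],100]]' 40
python3 -m handwheel '[[[0,0,0],[-2.5,-2.95,0],100],[[0,0,0],[-2.5,-2.95,0],100],[[0,0,0],[-2.5,-2.95,0],100],[[0,0,0],[-2.5,-2.95,0],100],[[0,0,0],[-2.5,-2.95,0],100],[[0,0,0],[-2.5,-2.95,0],100],[[0,0,0],[-2.5,-2.95,0],100],[[0,0,0],[0,0,0],100],[[0,0,0],[0,0,0],100]]'
python3 d.py 562 30 160
```

```text
clock: 2.63
position: [381.6, 281.1, 207.3]
orientation: [[-0.997, 0.08, 0.001], [0.08, 0.997, 0.0], [-0.0, 0.0, -1.0]]
force: [0.5, 1.7, 0.4]
grip_width: 1.002
grasp_force: 0.0
clock: 3.38
position: [539.5, 61.0, 206.4]
orientation: [[-0.996, 0.084, -0.001], [0.084, 0.996, 0.0], [0.001, -0.0, -1.0]]
force: [-0.8, 0.7, 0.3]
grip_width: 0.998
grasp_force: 0.0
now 3.3833 [539.504  60.95  206.401] w 0.9980670782376199 gf 0.0 F [-0.802  0.707  0.336]
shift cm [-2.506 -2.895  4.638]
turn [-0.    -0.001 -0.003]
```

```bash
python3 -m handwheel '[[[0,0,0],[-2.5,-2.9,0],100],[[0,0,0],[0,0,2.5],100],[[0,0,0],[0,0,2.1],100],[[0,0,0],[0,0,0],100],[[0,0,0],[0,0,0],100]]'
python3 - <<'E'
from h import *
s=telemetry.state();P=s['position'];print(P)
a=viewer.grab_frame('scene');b=viewer.grab_frame('top')
for c,f in(('scene',a),('top',b)):
    for p,col in((P,(0,255,0)),([562,30,142],(255,0,255))):
        u=proj(c,p)[0];print(c,u)
A=cv2.resize(a[130:250,230:360],None,fx=3,fy=3,interpolation=2);B=cv2.resize(b[140:260,260:390],None,fx=3,fy=3,interpolation=2)
cv2.imwrite('pics/p1.png',np.hstack([A,B]))
E
```

```text
clock: 3.8
position: [560.2, 32.7, 160.9]
orientation: [[-0.997, 0.08, -0.002], [0.08, 0.997, 0.0], [0.002, 0.0, -1.0]]
force: [0.4, -0.1, 1.3]
grip_width: 1.002
grasp_force: 0.0
[560.246  32.744 160.9  ]
scene [294.663 180.785]
scene [296.035 185.543]
top [314.93  199.262]
top [315.984 200.046]
```

View pics/p1.png

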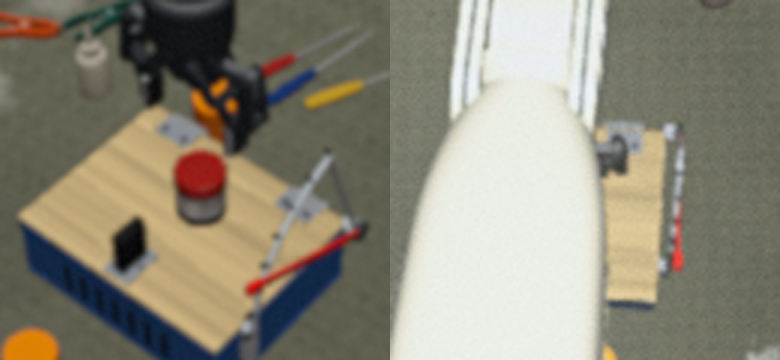

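The open fingers straddle the pot in the scene picture: tips at about (281,163) and (309,180), cap at (297,188). Now I descend.

```bash
python3 -m handwheel '[[[0,0,0],[-0.2,-0.25,1.5],100],[[0,0,0],[0,0,1.5],100],[[0,0,0],[0,0,1.5],100],[[0,0,0],[0,0,1.2],100],[[0,0,0],[0,0,0],100],[[0,0,0],[0,0,0],100]]'
python3 - <<'E'
from h import *
s=telemetry.state();P=np.array(s['position']);print(P)
a=viewer.grab_frame('scene')
Y=np.array([.08,.997,0])
for d in(-57,-42,0,42,57):
    for z in(0,13):print(d,z,(proj('scene',P+Y*d+[0,0,z])[0]-[250,140])*6)
cv2.imwrite('pics/p2.png',cv2.resize(a[140:230,250:350],None,fx=6,fy=6,interpolation=2))
E
```

```text
clock: 4.4
position: [563.3, 29.6, 105.2]
orientation: [[-0.997, 0.08, 0.001], [0.08, 0.997, -0.0], [-0.001, 0.0, -1.0]]
force: [0.4, -0.1, 0.0]
grip_width: 1.001
grasp_force: 0.0
[563.295  29.623 105.188]
-57 0 [375.906 385.51 ]
-57 13 [376.048 367.071]
-42 0 [350.409 369.431]
-42 13 [350.349 350.954]
0 0 [280.308 325.223]
0 13 [279.702 306.649]
42 0 [212.048 282.176]
42 13 [210.925 263.516]
57 0 [188.102 267.075]
57 13 [186.801 248.387]
```

View pics/p2.png

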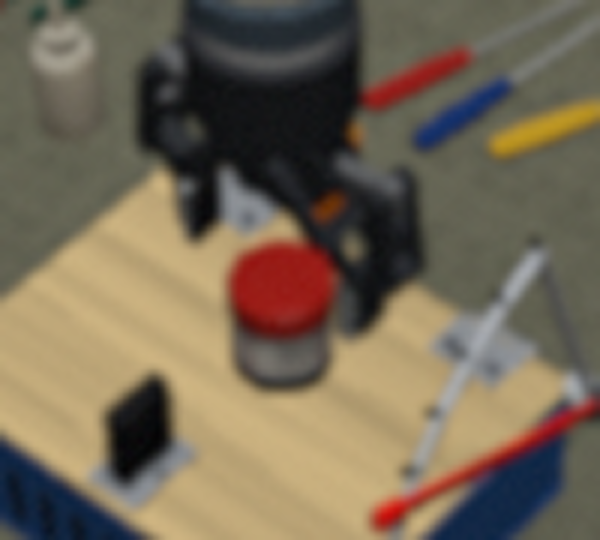

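The tips are clear on both sides of the pot, at crop pixels (200,235) and (355,330), with the cap at (283,280). I lower a little more and close.

```bash
python3 -m handwheel '[[[0,0,0],[0.15,0,0.8],100],[[0,0,0],[0,0,0],60],[[0,0,0],[0,0,0],40],[[0,0,0],[0,0,0],30],[[0,0,0],[0,0,0],20],[[0,0,0],[0,0,0],20],[[0,0,0],[0,0,0],20],[[0,0,0],[0,0,0],20],[[0,0,0],[0,0,0],20],[[0,0,0],[0,0,0],20]]' 40
```

```text
clock: 5.28
position: [561.9, 29.3, 96.7]
orientation: [[-0.997, 0.081, 0.001], [0.081, 0.997, -0.0], [-0.001, 0.0, -1.0]]
force: [-0.6, 0.6, 5.9]
grip_width: 0.561
grasp_force: 41.1
```

```bash
python3 -m handwheel '[[[0,0,0],[0,0,-1],20],[[0,0,0],[0,0,-2],20],[[0,0,0],[0,0,-3],20],[[0,0,0],[0,0,-3],20],[[0,0,0],[0,0,-3],20],[[0,0,0],[0,0,-3],20],[[0,0,0],[0,0,-3],20],[[0,0,0],[0,0,-1],20],[[0,0,0],[0,0,0],20]]'
python3 - <<'E'
from h import *
for d in viewer.outline_of('varnish_pot','scene')[:0]:pass
viewer.grab_frame('scene')
for d in viewer.outline_of('varnish_pot','scene'):print(d['p'],d['bbox'])
P=np.array(telemetry.state()['position']);print(proj('scene',P+[0,0,-9]),proj('scene',P+[0,0,45]))
E
python3 d.py 520 -356 277
```

```text
clock: 6.03
position: [562.4, 29.2, 289.4]
orientation: [[-0.997, 0.081, 0.005], [0.081, 0.997, -0.001], [-0.005, -0.0, -1.0]]
force: [-0.2, -0.1, -1.2]
grip_width: 0.562
grasp_force: 41.7
0.96 [257.0, 251.3, 275.4, 281.1]
0.91 [232.5, 240.9, 251.3, 264.8]
0.82 [291.7, 157.4, 311.7, 176.3]
0.76 [282.7, 127.3, 306.3, 157.8]
[[294.845 149.83 ]] [[294.294 133.433]]
now 6.1833 [561.142  29.313 284.945] w 0.5604903135527323 gf 41.6509807202965 F [-0.002 -0.375 -1.628]
shift cm [  0.987 -38.738   0.797]
turn [-0.    -0.002 -0.   ]
```

```bash
python3 -m handwheel '[[[0,0,0],[0,-2,0],20],[[0,0,0],[0.1,-3.9,0],20],[[0,0,0],[0.1,-4,0],20],[[0,0,0],[0.1,-4,0],20],[[0,0,0],[0.1,-4,0],20],[[0,0,0],[0.1,-4,0],20],[[0,0,0],[0.1,-4,0],20],[[0,0,0],[0.1,-4,0],20],[[0,0,0],[0.1,-4,0],20],[[0,0,0],[0.1,-3,0],20]]'
python3 -m handwheel '[[[0,0,0],[0.1,-1.5,3],20],[[0,0,0],[0,0,4],20],[[0,0,0],[0,0,4],20],[[0,0,0],[0,0,4],20],[[0,0,0],[0,0,3],20],[[0,0,0],[0,0,0],20],[[0,0,0],[0,0,0],20]]'
python3 d.py 520 -356 13
```

```text
clock: 7.02
position: [521.6, -340.5, 283.9]
orientation: [[-0.997, 0.082, -0.003], [0.082, 0.997, 0.002], [0.003, 0.001, -1.0]]
force: [0.6, -0.3, -2.5]
grip_width: 0.558
grasp_force: 41.8
clock: 7.6
position: [519.4, -351.6, 104.3]
orientation: [[-0.997, 0.081, -0.004], [0.081, 0.997, 0.003], [0.004, 0.003, -1.0]]
force: [0.3, -0.2, -1.1]
grip_width: 0.559
grasp_force: 42.3
now 7.6 [ 519.417 -351.609  104.252] w 0.5589543168532553 gf 42.2521666623652 F [ 0.31  -0.183 -1.082]
shift cm [-0.131 -0.461  9.123]
turn [ 0.003 -0.004 -0.   ]
```

```bash
python3 -m handwheel '[[[0,0,0],[0,-0.4,2.5],20],[[0,0,0],[0,0,2.5],20],[[0,0,0],[0,0,2],20],[[0,0,0],[0,0,1],20],[[0,0,0],[0,0,0.4],20],[[0,0,0],[0,0,0],20],[[0,0,0],[0,0,0],20]]'; python3 -m handwheel '[[[0,0,0],[0,0,0.2],20],[[0,0,0],[0,0,0.2],20],[[0,0,0],[0,0,0.1],20],[[0,0,0],[0,0,0],20]]'
```

```text
clock: 8.18
position: [521.1, -357.3, 23.8]
orientation: [[-0.997, 0.081, 0.002], [0.081, 0.997, -0.002], [-0.002, -0.001, -1.0]]
force: [0.2, 0.4, -1.5]
grip_width: 0.559
grasp_force: 42.2
clock: 8.52
position: [520.3, -356.6, 17.2]
orientation: [[-0.997, 0.081, 0.0], [0.081, 0.997, -0.0], [-0.0, -0.0, -1.0]]
force: [0.7, 0.2, -2.0]
grip_width: 0.561
grasp_force: 42.2
```

```bash
python3 -m handwheel '[[[0,0,0],[0,0,0.1],20],[[0,0,0],[0,0,0.1],20],[[0,0,0],[0,0,0],20],[[0,0,0],[0,0,0],20]]';python3 -m handwheel '[[[0,0,0],[0,0,0.1],20],[[0,0,0],[0,0,0],20],[[0,0,0],[0,0,0],20]]'
```

```text
clock: 8.85
position: [520.2, -356.6, 15.0]
orientation: [[-0.997, 0.081, -0.0], [0.081, 0.997, 0.0], [0.0, 0.0, -1.0]]
force: [-0.1, -0.3, -2.0]
grip_width: 0.56
grasp_force: 42.2
clock: 9.1
position: [520.2, -356.5, 14.0]
orientation: [[-0.997, 0.081, -0.0], [0.081, 0.997, 0.0], [0.0, 0.0, -1.0]]
force: [-0.0, 0.7, -0.9]
grip_width: 0.557
grasp_force: 42.2
```

```bash
python3 -m handwheel '[[[0,0,0],[0,0,0.1],20],[[0,0,0],[0,0,0],20],[[0,0,0],[0,0,0],20]]';python3 -m handwheel '[[[0,0,0],[0,0,0.1],20],[[0,0,0],[0,0,0],20],[[0,0,0],[0,0,0],20]]'
```

```text
clock: 9.35
position: [520.3, -356.6, 13.0]
orientation: [[-0.997, 0.081, -0.0], [0.081, 0.997, 0.0], [0.0, 0.0, -1.0]]
force: [0.3, 0.5, -0.9]
grip_width: 0.559
grasp_force: 42.3
clock: 9.6
position: [520.5, -356.6, 12.8]
orientation: [[-0.997, 0.081, 0.001], [0.081, 0.997, -0.0], [-0.001, -0.0, -1.0]]
force: [-1.1, 1.4, 4.5]
grip_width: 0.556
grasp_force: 42.8
```

```bash
python3 -m handwheel '[[[0,0,0],[0,0,0],62],[[0,0,0],[0,0,0],70],[[0,0,0],[0,0,0],80],[[0,0,0],[0,0,0],90],[[0,0,0],[0,0,0],100],[[0,0,0],[0,0,-1],100],[[0,0,0],[0,0,-2],100],[[0,0,0],[0,0,-4],100],[[0,0,0],[0,0,-4],100],[[0,0,0],[0,0,-4],100]]'
python3 -m handwheel '[[[0,0,0],[0,0,-4],100],[[0,0,0],[0,0,-4],100],[[0,0,0],[0,0,-3],100],[[0,0,0],[0,0,0],100]]'
python3 - <<'E'
from h import *
for c in('scene','top'):
  f=viewer.grab_frame(c)
  for d in viewer.outline_of('varnish_pot',c):print(c,round(d['p'],2),d['bbox'])
  print(proj(c,[520,-356,4]),proj(c,[520,-356,58]))
print(telemetry.state()['joint_pos'])
E
python3 d.py 473 43 270
```

```text
clock: 10.43
position: [519.9, -356.2, 164.4]
orientation: [[-0.997, 0.081, -0.0], [0.081, 0.997, 0.0], [0.0, 0.0, -1.0]]
force: [0.0, -1.7, 0.4]
grip_width: 0.998
grasp_force: 0.0
clock: 10.77
position: [521.3, -357.4, 280.1]
orientation: [[-0.997, 0.081, 0.008], [0.081, 0.997, -0.007], [-0.008, -0.006, -1.0]]
force: [0.3, 0.3, 1.0]
grip_width: 1.002
grasp_force: 0.0
scene 0.98 [401.0, 276.0, 421.6, 304.8]
scene 0.74 [231.1, 240.7, 252.7, 265.7]
scene 0.69 [257.4, 250.6, 276.8, 279.9]
scene 0.54 [291.7, 157.7, 310.4, 178.7]
[[408.592 294.593]] [[412.125 284.008]]
top 0.6 [284.0, 154.2, 298.2, 168.9]
top 0.58 [295.4, 257.0, 310.0, 270.4]
[[428.633 218.996]] [[432.622 216.158]]
[-0.734  0.398  0.389  1.563  0.    -0.653]
now 10.9667 [ 519.983 -356.339  271.444] w 0.9946119948390091 gf 0.0 F [ 0.096  0.676 -1.166]
shift cm [ 7.905 39.424  0.182]
turn [ 0.001 -0.001  0.   ]
```

The pot stands upright in the tray: its box is 401–422 by 276–305, against a prediction of about (410,289). Next I go to the fin.

```bash
python3 -m handwheel '[[[0,0,0],[0.8,3.9,0],60],[[0,0,0],[0.8,3.9,0],60],[[0,0,0],[0.8,3.9,0],60],[[0,0,0],[0.8,3.9,0],60],[[0,0,0],[0.8,3.9,0],60],[[0,0,0],[0.8,3.9,0],60],[[0,0,0],[0.8,3.9,0],60],[[0,0,0],[0.8,3.9,0],60],[[0,0,0],[0.8,3.9,0],60],[[0,0,0],[0.8,3.9,0],60]]'
python3 d.py 474 42 270 1.49 -0.45
python3 -c "from station import telemetry;print(telemetry.state()['joint_pos'])"
```

```text
clock: 11.8
position: [470.7, 40.4, 271.0]
orientation: [[-0.997, 0.081, -0.002], [0.081, 0.997, 0.0], [0.002, 0.0, -1.0]]
force: [1.1, -0.7, -0.2]
grip_width: 0.595
grasp_force: 0.0
now 11.8 [470.652  40.402 270.975] w 0.5952242113355984 gf 0.0 F [ 1.076 -0.673 -0.152]
shift cm [-0.321  0.186  0.097]
turn [ 0.     0.448 -0.   ]
[-9.23032226e-02  1.14519562e-01 -9.76220248e-04  1.45751792e+00
  3.39240076e-05 -1.12140652e-02]
```

```bash
python3 -m handwheel '[[[0,-0.1,0],[0,0,0],60],[[0,-0.1,0],[0,0,0],60],[[0,0,0],[0,0,0],60],[[0,0,0],[0,0,0],60]]'
python3 d.py 477.8 42.5 160 1.49 0.2
```

```text
clock: 12.13
position: [470.1, 39.2, 271.6]
orientation: [[-0.977, 0.08, 0.197], [0.078, 0.997, -0.016], [-0.197, 0.0, -0.98]]
force: [0.8, -0.4, 0.8]
grip_width: 0.599
grasp_force: 0.0
now 12.1333 [470.067  39.185 271.58 ] w 0.599166237045323 gf 0.0 F [ 0.78  -0.381  0.76 ]
shift cm [ 1.472  0.392 11.086]
turn [ 0.    -0.001  0.001]
```

```bash
python3 -m handwheel '[[[0,0,0],[0.5,0.2,3.7],60],[[0,0,0],[0.5,0.2,3.7],60],[[0,0,0],[0.5,0,3.7],60],[[0,0,0],[0,0,0],60],[[0,0,0],[0,0,0],60]]'
python3 d.py 477.8 42.5 103 1.49 0.2
python3 - <<'E'
from h import *
a=viewer.grab_frame('scene');b=viewer.grab_frame('top')
P=np.array(telemetry.state()['position'])
print((proj('scene',P)-[230,140])*5)
A=cv2.resize(a[140:260,230:360],None,fx=5,fy=5,interpolation=2)
cv2.imwrite('pics/p3.png',A)
E
```

```text
clock: 12.55
position: [479.1, 41.6, 159.1]
orientation: [[-0.978, 0.082, 0.192], [0.08, 0.997, -0.016], [-0.193, -0.0, -0.981]]
force: [-0.3, -0.0, 0.8]
grip_width: 0.602
grasp_force: 0.0
now 12.55 [479.102  41.561 159.053] w 0.6021876830447404 gf 0.0 F [-0.287 -0.008  0.788]
shift cm [1.217 0.083 5.473]
turn [-0.    -0.006 -0.001]
[[219.844 287.232]]
```

View pics/p3.png

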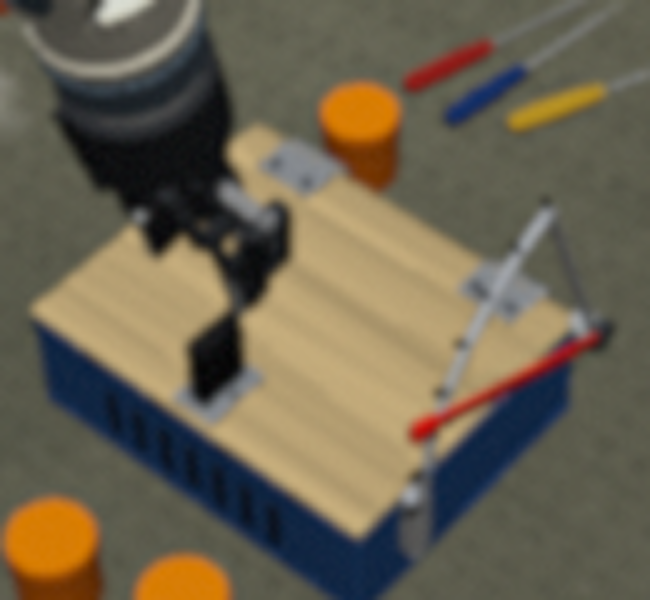

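The fingers straddle the fin's line: tips at about (277,195) and (278,190)–(262,190) in scene, fin at (273,211). I descend and close.

```bash
python3 -m handwheel '[[[0,0,0],[0.4,0.1,1.8],60],[[0,0,0],[0.4,0,1.8],60],[[0,0,0],[0.4,0,1.8],60],[[0,0,0],[0,0,0],60],[[0,0,0],[0,0,0],60]]' 60
python3 -m handwheel '[[[0,0,0],[0,0,0],40],[[0,0,0],[0,0,0],25],[[0,0,0],[0,0,0],10],[[0,0,0],[0,0,0],5],[[0,0,0],[0,0,0],5],[[0,0,0],[0,0,0],5],[[0,0,0],[0,0,0],5]]' 60
```

```text
clock: 13.07
position: [479.7, 42.8, 106.6]
orientation: [[-0.977, 0.081, 0.199], [0.079, 0.997, -0.016], [-0.2, -0.0, -0.98]]
force: [0.6, -0.2, 0.7]
grip_width: 0.601
grasp_force: 0.0
clock: 13.65
position: [479.6, 43.5, 106.6]
orientation: [[-0.976, 0.08, 0.201], [0.079, 0.997, -0.015], [-0.201, 0.001, -0.98]]
force: [-2.5, 3.0, 7.7]
grip_width: 0.137
grasp_force: 58.8
```

```bash
python3 -m handwheel '[[[0,0.05,0],[-0.31,0,-0.74],5],[[0,0.05,0],[-0.31,0,-0.74],5],[[0,0,0],[0,0,0],5]]' 60
python3 -m handwheel '[[[0,0.05,0],[-0.31,0,-0.74],5],[[0,0.05,0],[-0.31,0,-0.74],5],[[0,0.05,0],[-0.31,0,-0.74],5],[[0,0.05,0],[-0.31,0,-0.74],5],[[0,0,0],[0,0,0],5],[[0,0,0],[0,0,0],5]]'
python3 - <<'E'
from h import *
s=telemetry.state();P=np.array(s['position']);O=np.array(s['orientation']);G=P-19*O[:,2]
h=np.array([637.3,29.8,80]);d=G-h;bx=d[0]*.9967-d[1]*.081
print(P,G,'pitch',np.arctan2(O[0,2],-O[2,2]),'r',np.hypot(bx,d[2]),'theta',np.arctan2(d[2],-bx)-np.arctan2(42,165),s['joint_pos'],s['force'])
E
```

```text
clock: 13.9
position: [482.7, 43.2, 122.1]
orientation: [[-0.992, 0.08, 0.096], [0.08, 0.997, -0.007], [-0.097, 0.001, -0.995]]
force: [-5.1, 3.0, -0.8]
grip_width: 0.134
grasp_force: 63.6
clock: 14.4
position: [492.9, 42.3, 150.8]
orientation: [[-0.991, 0.08, -0.103], [0.08, 0.997, 0.009], [0.103, 0.001, -0.995]]
force: [-7.5, 4.2, 2.8]
grip_width: 0.141
grasp_force: 63.9
[492.921  42.348 150.753] [494.874  42.174 169.652] pitch -0.10296905677349237 r 168.743877670475 theta 0.3108701281491022 [-0.084  0.261 -0.126  1.287  0.    -0.004] [-7.547  4.212  2.802]
```

```bash
python3 -m handwheel '[[[0,0.05,0],[-0.31,0,-0.74],5],[[0,0.05,0],[-0.31,0,-0.74],5],[[0,0.05,0],[-0.31,0,-0.74],5],[[0,0,0],[0,0,0],5],[[0,0,0],[0,0,0],5]]'
cat > m.py <<'E'
from h import *
s=telemetry.state();P=np.array(s['position']);O=np.array(s['orientation']);G=P-19*O[:,2]
h=np.array([637.3,29.8,80]);d=G-h;bx=d[0]*.9967-d[1]*.081
print(P,G,'pitch',np.arctan2(O[0,2],-O[2,2]),'r',np.hypot(bx,d[2]),'theta',np.arctan2(d[2],-bx)-np.arctan2(42,165),s['force'])
E
python3 m.py
python3 - <<'E'
from h import *
a=viewer.grab_frame('scene')
cv2.imwrite('pics/p4raw.png',a)
cv2.imwrite('pics/p4.png',cv2.resize(a[160:260,260:380],None,fx=6,fy=6,interpolation=2))
E
```

```text
clock: 14.82
position: [505.0, 41.4, 171.8]
orientation: [[-0.965, 0.081, -0.25], [0.078, 0.997, 0.021], [0.251, 0.001, -0.968]]
force: [-9.8, 2.4, 7.8]
grip_width: 0.134
grasp_force: 64.2
[504.951  41.351 171.785] [509.709  40.953 190.175] pitch -0.2532150022423347 r 168.9415372425912 theta 0.46116362242689746 [-9.764  2.431  7.82 ]
```

View pics/p4.png

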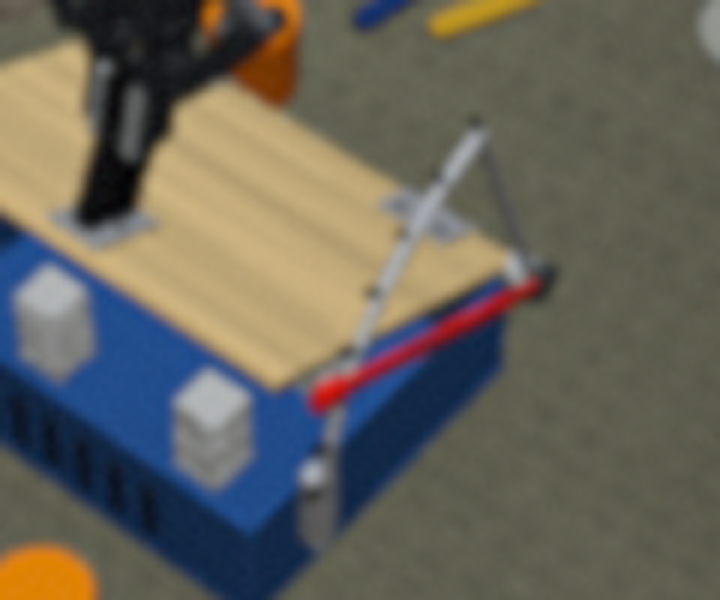

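```bash
cat > e.py <<'E'
from h import *
from scipy.optimize import brentq,least_squares
import sys
f=cv2.imread(sys.argv[1]).astype(float);B,G,R=f[...,0],f[...,1],f[...,2]
red=np.clip(R-np.maximum(G,B)-25,0,None)
wood=np.clip((R-B),0,None)*((R-G)<60)
b=np.array([541.5,36.5,-.081])
# pointer: red centroid per column
U=np.arange(319,346);rows=np.arange(200,232)
p=np.array([(red[200:232,u]*rows).sum()/max(red[200:232,u].sum(),1e-9) for u in U])
# lid: lower edge of wood per column (half level)
L=[];
for u in np.arange(309,335):
    col=wood[195:232,u];sm=col;top=np.median(np.sort(sm)[-6:])
    k=np.where(sm>top/2)[0]
    k=k[0]+np.argmax(np.r_[sm[k[0]:]<top/2,True]) # first drop
    if k<len(sm): L.append((u,195+k-1+(sm[k-1]-top/2)/(sm[k-1]-sm[k])))
L=np.array(L)
def rob(x,y):
    r=least_squares(lambda q:q[0]+q[1]*(x-x.mean())-y,[y.mean(),-.5],loss='soft_l1',f_scale=.2);return r.x,np.std(r.fun)
def line(th,y,zo,r0,r1,u0):
    P=[[95-r*np.cos(th)+zo*np.sin(th),y,80+r*np.sin(th)+zo*np.cos(th)] for r in(r0,r1)]
    q=proj('scene',place(np.array(P),b));s=(q[1,1]-q[0,1])/(q[1,0]-q[0,0]);return q[0,1]+s*(u0-q[0,0]),s
for n,x,y,Y,zo in(('pointer',U,p,-136,0),('lid top edge',L[:,0],L[:,1],-120,8),('lid bottom edge',L[:,0],L[:,1],-120,0)):
    (c,s),e=rob(x.astype(float),y)
    f=lambda th:line(th,Y,zo,170,20,x.mean())[1]-s
    g=lambda th:line(th,Y,zo,170,20,x.mean())[0]-c
    print(n,'row',c,'slope',s,'rms',e,'theta by slope',brentq(f,.05,1),'by row',brentq(g,.05,1))
E
python3 e.py pics/p4raw.png; python3 e.py pics/scene0.png 2>&1|head -1
```

```text
pointer row 215.80947607027082 slope -0.5244479772618239 rms 0.11242725448983823 theta by slope 0.4467817231865957 by row 0.4894227059643883
lid top edge row 215.67122149835998 slope -0.5153457581453444 rms 4.58650514739546 theta by slope 0.4357166051043518 by row 0.41277366169360197
lid bottom edge row 215.67122149835998 slope -0.5153457581453444 rms 4.58650514739546 theta by slope 0.44054139603274667 by row 0.4787862006362867
pointer row 215.65249164067149 slope -0.5205930264251334 rms 0.07549644352910578 theta by slope 0.4497135929315105 by row 0.4957678700397708
```

```bash
python3 - <<'E'
import re
t=open('e.py').read()
i=t.index("L=[];");j=t.index("L=np.array(L)")
t=t[:i]+'''L=[];du=float(sys.argv[2]) if len(sys.argv)>2 else 0
for u in np.arange(307,342):
    g=224.5+du-.49*(u-306);rr=np.arange(int(g)-5,int(g)+6);col=wood[rr,u];top=col[:3].mean();bot=col.min()
    if col[:3].std()>12 or top<40: continue
    h=(top+bot)/2;k=np.argmax(col<h)
    if k>0: L.append((u,rr[k-1]+(col[k-1]-h)/(col[k-1]-col[k])))
'''+t[j:]
t=t.replace("np.std(r.fun)","np.median(abs(r.fun)),len(x)").replace("(c,s),e=","(c,s),*e=").replace("loss='soft_l1'","loss='cauchy'")
open('e.py','w').write(t)
E
python3 e.py pics/p4raw.png
```

```text
pointer row 215.8171422746648 slope -0.524270367974643 rms [np.float64(0.0672186719217791), 27] theta by slope 0.44691703995686427 by row 0.4891114216069334
lid top edge row 214.4732363243253 slope -0.5186560343812467 rms [np.float64(0.11951728594578981), 31] theta by slope 0.4331807996090941 by row 0.4003377998091679
lid bottom edge row 214.4732363243253 slope -0.5186560343812467 rms [np.float64(0.11951728594578981), 31] theta by slope 0.43799805795531077 by row 0.47481898784448706
```

The picture shows the lid's right edge running from (306,225) to (344,206), almost parallel to the pointer from (313,226) to (350,207). The lid is about 0.01 low, so I trim it up slightly and measure again.

```bash
python3 -m handwheel '[[[0,0.01,0],[-0.06,0,-0.15],5],[[0,0,0],[0,0,0],5],[[0,0,0],[0,0,0],5],[[0,0,0],[0,0,0],5]]'
python3 m.py; for k in 1 2; do python3 -c "
from h import *
cv2.imwrite('pics/r$k.png',viewer.grab_frame('scene'))"; python3 e.py pics/r$k.png -0.4|grep -v top|cut -c1-20,60-; done
python3 - <<'E'
from h import *
viewer.grab_frame('scene')
for d in viewer.outline_of('varnish_pot','scene'):print(round(d['p'],2),d['bbox'])
E
```

```text
clock: 15.2
position: [506.0, 41.3, 173.2]
orientation: [[-0.963, 0.081, -0.258], [0.078, 0.997, 0.021], [0.259, 0.001, -0.966]]
force: [-6.8, 2.2, 6.1]
grip_width: 0.134
grasp_force: 64.0
[506.013  41.295 173.241] [510.91   40.886 191.595] pitch -0.260761030491811 r 168.96608623224617 theta 0.47217577633502406 [-6.793  2.161  6.067]
pointer row 215.8133s [np.float64(0.062417742094567075), 27] theta by slope 0.44706153424347894 by row 0.489265071131606
lid bottom edge row 7567 rms [np.float64(0.0951781241634535), 31] theta by slope 0.4480733802504818 by row 0.4856022096259064
pointer row 215.8131s [np.float64(0.05760398013313761), 27] theta by slope 0.44676476762925454 by row 0.4892715416785542
lid bottom edge row 34287 rms [np.float64(0.09297259555327742), 31] theta by slope 0.4481865053121259 by row 0.4853737498760367
0.89 [258.6, 251.6, 276.7, 281.8]
0.72 [294.5, 164.7, 310.7, 179.1]
0.66 [231.2, 239.9, 248.9, 266.6]
0.63 [397.3, 274.8, 422.3, 305.1]
```

The lid and pointer agree by slope (0.448 against 0.447) and by row (0.485 against 0.489). The pot still stands in the tray, so I hand the job in.

```bash
python3 -c "
from station import order
print(order.sign_off())"
```

```text
the job is handed in; nothing more can be done
None
```

The job is handed in: the varnish pot stands upright in the drip tray, and the gripper holds the lid in line with the red pointer, within about 0.01 rad by the scene camera; no verdict was returned.

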